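Lock the spice jar into the push-push travel cradle

ROBOT

A 6-joint arm with a two-finger parallel gripper is mounted at the origin on a cart in front of the work surface, level with it; the furniture and walls round the work are solid. World frame = base frame: x ahead of the robot, y to its left, z up, the work surface at z = 0. Lengths are in mm, angles in rad, forces in N, time in s.
With the tool pointing down it reaches from about 425 to 1125 mm from the base axis. Payload 14.9 kg.
Tool frame: the origin (TCP) lies between the finger pads; the fingertips stand 14 mm ahead of it and the grasp point (between the pads) lies 5 mm behind it; z points along the fingers, y is the line along which they close (so a half turn about z gives the same grasp; the last joint's range is limited). The gripper opens to 91 mm and grips with 3 to 60 N. Pads are 32 mm wide; open, the fingers measure 118 mm over their backs; the gripper's body (76 mm by 178 mm) begins 60 mm behind the grasp point.
Start: joints at [1.078, 0.379, 1.734, -0, 1.028, -0.033], TCP at [310.647, 627.309, 227.932] pointing down, gripper open.
Joint ranges: [-2.77, 2.77], [-0.74, 2.19], [0, 2.66], [-1.06, 4.2], [0.31, 2.87], [-3.08, 3.08]. Speed limits (rad/s): [1.89, 1.89, 2.39, 3.14, 3.14, 3.14].

INTERFACE

Orientations are given as [roll, pitch, yaw] about the fixed x, y, z axes, in that order (R = Rz(yaw) Ry(pitch) Rx(roll)).
In Python, from station import arm, vision, close_job gives the robot as it stands. The module is installed in compiled form; this text tells all that it offers.
- The arm moves only by the shell command python3 -m pendant 'ROWS' [FORCE]. ROWS is JSON, a list that holds one entry, the list of rows, each a list of 5 numbers: the finger opening in mm, from 0 to 91.2, then the shift along the tool's x, y, z in mm, then the turn about the tool's z in degrees. A call has 1 to 12 rows; each row is the pose to reach, as a shift and turn from the pose commanded when the call began, along the tool's axes at that moment; what a row does not reach only later rows make up. A row lasts 1/12 s, in which the tool goes at most 41.7 mm and 7.16 degrees, less where a joint would pass 70% of its speed; a pose out of reach is approached as far as the arm can. A call with a gripper value outside its range is refused whole. The fingers move at their own pace and stop on an object; FORCE is the grip in N (left out, the last holds). Time passes only in rows, so rows that repeat a pose let the fingers close. It gives the time, the measured TCP pose, the force, the opening and the grip force at its end, in the units of the state.
- arm.state(): the state, without advancing time (a new reading comes with each control period).
- vision.get_image(name): name is "side" or "top" or "wrist"; returns (picture, depth): 420x560x3 uint8, blue, green, red; 420x560 float32, mm along the optical axis (not along the pixel's ray), 0 where there is no reading.
- vision.get_calibration(name): a dict with "mtx" (3x3 intrinsics, pixels), "view" (4x4, takes a point from world to camera coordinates); the wrist camera has in their place "mount" (4x4, takes a point from camera to tool coordinates, whose origin is the TCP and whose axes are the flange's). Camera axes: x right, y down, z forward; pixel columns grow to the right and rows downward; lengths in mm; the calibration is good to about 2 mm. A picture is of the moment at which its call begins: read the wrist's pose just before it. get_calibration takes no time and is no camera call.
- close_job(): hands the job in; it is judged then, once.
The state is a dict: "t": time; "qpos": joint angles; "joint_vel": joint speeds; "joint_torque": joint torques, N m; "ee_pos": TCP position; "orientation": TCP orientation; "force": force on the tool from outside, world axes, zero at the start; "torque": the same for the moment, N m; "opening": finger opening in mm; "finger_force": force on a finger pad.
Only numpy, scipy, OpenCV 4.12 (cv2) and the standard library are available. Lean on these libraries where they do the work, as an engineer would, in place of code of your own. Each camera call takes 0.05 s, during which the arm holds its last target. There are 200 camera calls.

TASK

Stow the fallen spice jar for the drive. The travel cradle is latched in and pops out on the first or the second click of its orange front plate, so feel after each click where the plate has come to rest; once it is out, lay the jar in its V saddles, red cap towards the steel roof, and let it settle before you let go. Then click the plate in so that it stays latched with the cap under the roof, leaving the things round about where they stand.

Things in the scene. Friction and masses are not known exactly. Their poses are not given: they have to be found in the camera images.
- cradle_base: Fixed travel cradle: grey base 200 x 100 mm, 30 mm high; on it a white sprung carriage with two V saddles slides along x. Origin: centre of the base's underside; x points inward, from the orange front plate to the steel roof; z up. All numbers below are in this frame (m). Carriage travel inward: 0 = OUT, 18.7 mm = LATCHED, 31.6 mm = end stop. It starts LATCHED.
- plate_out (a point): Fixed mark (-0.120, 0, 0.057), it never moves: centre of the orange plate's front face when OUT. Plate 76 mm wide, 8 thick, z 0.032 to 0.082. A click is a push along +x to the end stop (over 30 mm from OUT), then letting go; shorter pushes change nothing. One click from OUT brings it back to LATCHED, where it stays. Spring 3 to 5 N; a slow push takes up to 12 N, then the stop is hard.
- plate_latched (a point): Fixed mark (-0.1013, 0, 0.057), it never moves: centre of the plate's front face when LATCHED (at the end stop: x = -0.088). From LATCHED a click needs 12 mm more travel. A freshly latched carriage takes two clicks to open: after the first it is LATCHED again, after the second it springs OUT within 0.6 s. At the start one or two are left, unseen. A touch of 2 to 3 N tells OUT from LATCHED.
- seat_out (a point): Fixed mark (-0.107, 0, 0.073): where the jar's underside centre lies in the saddles, carriage OUT, jar along +x, with 5 mm play either way between front plate (back face x -0.112) and rear stop (x +0.006, up to z 0.065). Saddles: 12 mm long, 70 wide, up to z 0.07, at x -0.090 and -0.016. Between them floor at z 0.040, sides open to fingers. LATCHED: all 18.7 mm further in.
- roof_edge (a point): Fixed mark (0.010, 0, 0.099): middle of the lower front edge of the steel roof, which runs from there to x = 0.100, 86 mm wide, 6 mm thick, on two side legs. With the carriage OUT the jar can be laid in from above clear of it; when LATCHED the jar's cap is under it.
- jar: The spice jar with a red cap: clear round jar 45 mm in diameter, 108 mm long, about 0.11 kg, at first lying on its side on the worktop. Origin: centre of the jar's underside. Its z axis runs along the jar from the underside to the red cap (cap from 87 to 108 mm).
- lids: Stack of clear dome lids, 100 mm across, 98 mm high, bystander. Origin: centre of underside.
- squeeze: Amber squeeze bottle with white nozzle, 65 mm across, 215 mm high, bystander. Origin: centre of underside.
- shaker: Small sugar shaker, 44 mm across, 90 mm high, bystander. Origin: centre of underside.
Things that resemble listed ones, but are neither listed nor needed, are in the scene too. Leave any turquoise look-alike of the jar alone.

How it is judged:
By the outcome, as a careful person would: the job done as asked, in the order asked, and still so for the second after the job is handed in, with the robot touching nothing.
It also fails if it takes over 72 s, if anything falls off the work surface, if the arm or the gripper's body presses on something with over 40 N, if the wrist force passes 120 N, or if a joint passes its speed limit or range.

## Working session

There is one attempt and no reset: what is moved stays moved. The work goes in short steps, Python scripts to look and compute and a shell command to move; the robot and the scene stay as the last step left them, time stands still between calls to the robot, and variables do not carry over. Pictures are saved under pics/ and viewed, at most 10 in all, crops included, and the job is handed in when it is done.

```bash
mkdir -p pics; ls
python3 - <<'E'
from station import arm, vision
import cv2,numpy as np
s=arm.state();print(s)
for n in("top","side"):
    im,d=vision.get_image(n);cv2.imwrite(f"pics/{n}0.png",im);np.save(f"pics/{n}0.npy",d)
    print(n,vision.get_calibration(n))
print(vision.get_calibration("wrist"))
E
```

```text
pics
{'t': 0.0, 'qpos': array([ 1.07770798e+00,  3.79408254e-01,  1.73480407e+00,  3.91697280e-06,
        1.02853728e+00, -3.33187240e-02]), 'joint_vel': array([-0.00124481, -0.00063822, -0.00081449, -0.00021936,  0.00223275,
        0.00119182]), 'joint_torque': array([-6.78846081e-04, -7.63728333e+01, -4.34377885e+01,  6.50861277e-02,
        4.24028258e-02, -1.43763295e-04]), 'ee_pos': array([310.4429141 , 626.94243183, 227.27693918]), 'orientation': array([-3.14043646e+00, -4.18918626e-05,  2.68182098e+00]), 'force': array([ 0.41943   , -0.57237333,  0.09810721]), 'torque': array([-0.02625934, -0.05092014, -0.02397931]), 'finger_force': 0.0, 'opening': 91.20088094681567}
top {'mtx': array([[495.36574078,   0.        , 281.96865469],
       [  0.        , 495.36574078, 206.41098151],
       [  0.        ,   0.        ,   1.        ]]), 'view': array([[-3.86741009e-03, -9.99967895e-01,  7.01795943e-03,
        -5.35107447e+01],
       [-9.86414869e-01,  2.66224458e-03, -1.64251692e-01,
         5.84735483e+02],
       [ 1.64227735e-01, -7.55784818e-03, -9.86393496e-01,
         1.
[... 433 characters left out ...]
62055645e+02],
       [-3.00663673e-01, -3.54723132e-01, -8.85309469e-01,
         1.46672584e+03],
       [ 0.00000000e+00,  0.00000000e+00,  0.00000000e+00,
         1.00000000e+00]])}
{'mtx': array([[336.1440215 ,   0.        , 281.64364586],
       [  0.        , 336.1440215 , 212.20150901],
       [  0.        ,   0.        ,   1.        ]]), 'mount': array([[ 6.45765540e-04, -9.57324441e-01, -2.89014701e-01,
         8.20624837e+01],
       [ 9.99999137e-01,  9.48844982e-04, -9.08561081e-04,
         2.51938320e-01],
       [ 1.14401788e-03, -2.89013865e-01,  9.57324228e-01,
        -1.56298077e+02],
       [ 0.00000000e+00,  0.00000000e+00,  0.00000000e+00,
         1.00000000e+00]])}
```

View pics/top0.png

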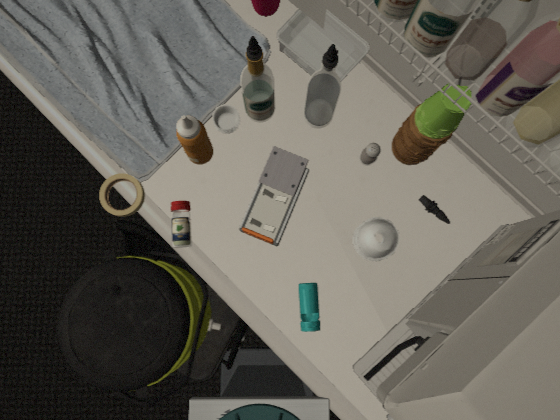

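View pics/side0.png

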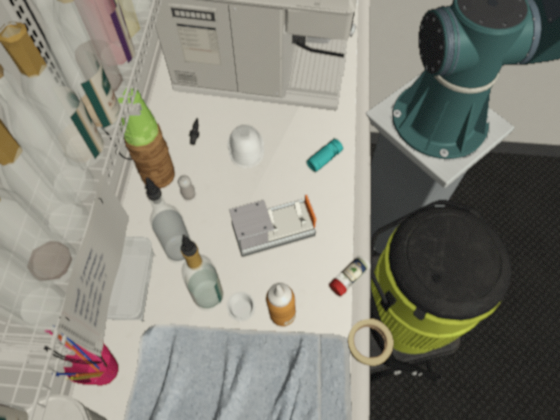

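Top picture: candidates for the jar are the red-capped clear jar at (180,222) in top and (348,275) in side, and the turquoise look-alike at (309,307) in top and (325,155) in side. I choose the red-capped one. The cradle has its orange plate at (259,236) and its roof at (285,170). The squeeze bottle is at (195,140), the shaker at (370,152) and the lids at (376,240).

```bash
cat > h.py <<'E'
import numpy as np,cv2
from station import arm,vision
from scipy.spatial.transform import Rotation as R
def ray(n,px,view=None):
    c=vision.get_calibration(n)
    if n=="wrist":
        s=view; T=np.eye(4);T[:3,:3]=R.from_euler('xyz',s['orientation']).as_matrix();T[:3,3]=s['ee_pos'];T=T@c['mount']
    else: T=np.linalg.inv(c['view'])
    d=T[:3,:3]@np.linalg.solve(c['mtx'],[px[0],px[1],1]); return T[:3,3],d
def onz(n,px,z,view=None):
    o,d=ray(n,px,view); return o+d*(z-o[2])/d[2]
def px(n,p,s=None):
    c=vision.get_calibration(n)
    if n=="wrist":
        T=np.eye(4);T[:3,:3]=R.from_euler('xyz',s['orientation']).as_matrix();T[:3,3]=s['ee_pos'];V=np.linalg.inv(T@c['mount'])
    else: V=c['view']
    q=c['mtx']@(V@np.r_[p,1])[:3]; return q[:2]/q[2]
def blobs(im,lo,hi,amin=40):
    h=cv2.cvtColor(im,cv2.COLOR_BGR2HSV);m=cv2.inRange(h,lo,hi)
    return [c for c in cv2.findContours(m,0,2)[0] if cv2.contourArea(c)>amin]
E
python3 - <<'E'
from h import *
im=cv2.imread("pics/top0.png");si=cv2.imread("pics/side0.png")
a=cv2.resize(im[130:260,150:330],None,fx=4,fy=4,interpolation=2)
cv2.imwrite("pics/crop1.png",a)
for n,i in(("top",im),("side",si)):
    for name,lo,hi in(("orange",(5,150,120),(16,255,255)),("redA",(0,150,80),(4,255,255)),("redB",(172,150,80),(180,255,255))):
        for c in blobs(i,lo,hi):
            r=cv2.minAreaRect(c);print(n,name,np.round(r[0],1),np.round(r[1],1),round(r[2]),onz(n,r[0],82 if name=="orange" else 22).round(1))
E
```

```text
top orange [256.7 234.7] [32.3  4.2] 22 [515.1   1.5  82. ]
top redA [177.1 204.9] [ 8.4 13.3] 81 [593.3 193.4  22. ]
side orange [ 88.1 369.7] [11.  27.3] 85 [1136.8   -7.2   82. ]
side orange [274.8 314.4] [23.4 10.5] 39 [758.  156.2  82. ]
side redA [337.5 287. ] [14.8  9.2] 45 [588.6 188.9  22. ]
side redB [ 92.7 379. ] [10. 30.] 64 [1149.6   -5.2   22. ]
side redB [ 78.6 366.3] [31.4 15.3] 39 [1159.7  -49.4   22. ]
```

View pics/crop1.png

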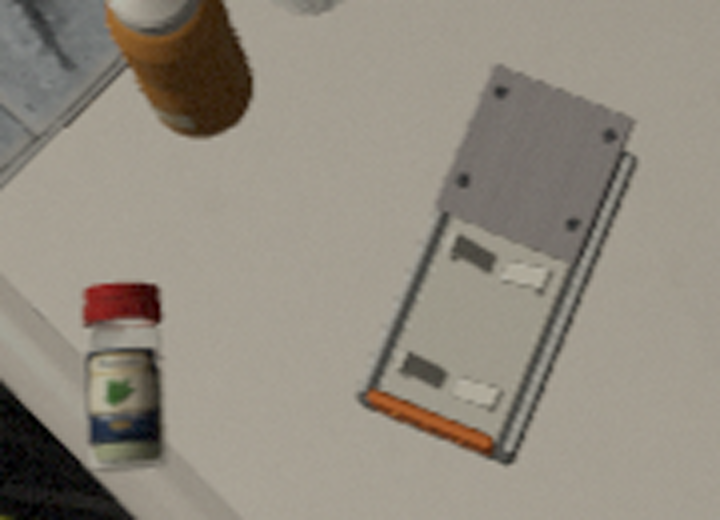

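The crop confirms the clear jar with red cap (axis from about (122,287) to (127,466) in the crop). It also shows the cradle with roof corners (497,66), (634,122), (573,262), (438,211) and the orange plate top from (368,398) to (493,445).

Run:
```python
from h import *
f=lambda x,y,z:onz("top",(150+x/4,130+y/4),z)
P=[f(*p,105) for p in((497,66),(634,122),(573,262),(438,211))]
for p in P:print(p.round(1))
d=(P[0]+P[1]-P[2]-P[3])/2; print("len",np.linalg.norm(d),"w",np.linalg.norm(P[0]-P[1]),np.linalg.norm(P[2]-P[3]))
yaw=np.arctan2(d[1],d[0]);yw=np.arctan2(*(P[0]+P[3]-P[1]-P[2])[[1,0]])-np.pi/2
c=np.mean(P,0);print("yaws",np.degrees([yaw,yw]))
for y in(yaw,yw):
  print("origin from roof",(c-55*np.array([np.cos(y),np.sin(y),0])).round(1))
a,b=f(368,402,82),f(493,450,82);m=(a+b)/2;pm=np.arctan2(*(a-b)[[1,0]])-np.pi/2
print("plate",a.round(1),b.round(1),np.linalg.norm(a-b),"yaw",np.degrees(pm)); 
# top face centre at x=-.0973
print("origin from plate",m+97.3*np.array([np.cos(yaw),np.sin(yaw),0]))
# side-view orange
si=cv2.imread("pics/side0.png")
cap,bot=f(122,287,22.5),f(127,466,22.5);print("jar",cap.round(1),bot.round(1),np.linalg.norm(cap-bot),np.degrees(np.arctan2(*(cap-bot)[[1,0]])))
for n,p in(("squeeze base",(200,110)),):pass
d=np.load("pics/top0.npy");
for q in((180,225),(285,170),(280,150),(295,190),(259,234),(270,210)):
  o,r=ray("top",q);print(q,d[q[1],q[0]],(o+r*d[q[1],q[0]]).round(1))
cv2.imwrite("pics/crop2.png",cv2.resize(si[180:310,220:400],None,fx=4,fy=4,interpolation=2))
```

```text
[712.  -38.1 105. ]
[ 679.4 -114.9  105. ]
[599.6 -80.1 105. ]
[628.6  -5.2 105. ]
len 88.30828054087712 w 83.39741026957884 80.28839915151526
yaws [-22.54630219 -22.13241215]
origin from roof [604.1 -38.5 105. ]
origin from roof [603.9 -38.9 105. ]
plate [524.7  34.4  82. ] [497.6 -35.4  82. ] 74.86983631446748 yaw -21.207548421267727
origin from plate [600.97661756 -37.85461613  82.        ]
jar [600.8 185.4  22.5] [494.4 179.3  22.5] 106.5537614381226 3.2732828226296444
(180, 225) 1145.3405 [542.2 180.5  44.9]
(285, 170) 1105.0283 [657.2 -62.1 106.8]
(280, 150) 1116.3015 [704.4 -51.1 103.1]
(295, 190) 1101.17 [612.3 -84.1 103.4]
(259, 234) 1104.7998 [516.6  -3.7  83.1]
(270, 210) 1157.4269 [577.5 -27.5  40.1]
```

View pics/crop2.png

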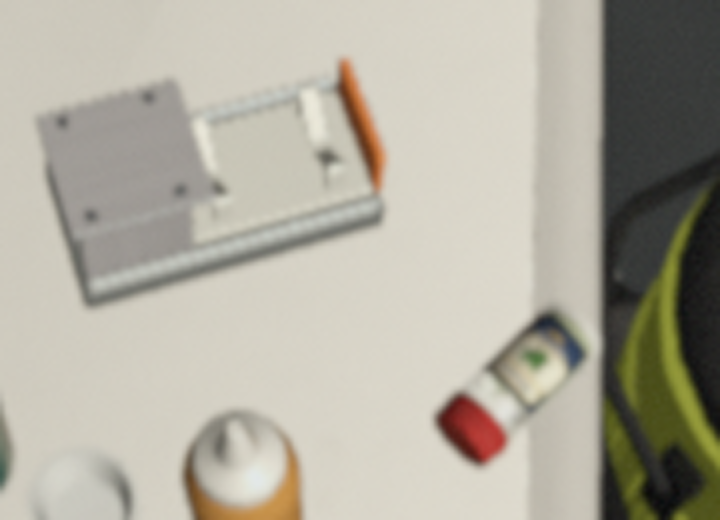

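```bash
cat >> h.py <<'E'
O=np.array([602.5,-38.2]);YAW=np.radians(-22.3)
def setO(): pass
def cr(x,y=0,z=0):
    c,s=np.cos(YAW),np.sin(YAW);return np.array([O[0]+c*x-s*y,O[1]+s*x+c*y,z])
def inv(p):
    c,s=np.cos(YAW),np.sin(YAW);d=np.array(p[:2])-O;return np.array([c*d[0]+s*d[1],-s*d[0]+c*d[1],p[2]])
def go(p,yawdeg):
    s=arm.state();Rm=R.from_euler('xyz',s['orientation']).as_matrix()
    t=((yawdeg-np.degrees(s['orientation'][2])+180)%360)-180
    print("shift",(Rm.T@(np.array(p)-s['ee_pos'])).round(1),"turn",round(-t,2),"at",inv(s['ee_pos']).round(1),"F",s['force'].round(2),"t",round(s['t'],2))
E
python3 - <<'E'
from h import *
go(cr(-150,0,150),157.7); print(cr(-150,0,150))
d=np.load("pics/top0.npy")
for q in((160,222),(165,235),(165,250),(195,235),(200,250),(204,158),(181,243),(170,262)):
  o,r=ray("top",q);print(q,(o+r*d[q[1],q[0]]).round(1))
print("sq base",onz("top",(203,155),0))
E
```

```text
shift [-407.3 -477.    77.8] turn -4.04 at [-522.6  504.6  227.4] F [ 0.53  0.29 -0.47] t 0.1
[463.71854224  18.71842393 150.        ]
(160, 222) [556.2 239.1  -5.8]
(165, 235) [524.7 226.2  -7. ]
(165, 250) [ 508.   281.6 -255.2]
(195, 235) [523.9 153.   -1. ]
(200, 250) [4.878e+02 1.400e+02 1.000e-01]
(204, 158) [703.6 129.6  38.1]
(181, 243) [500.9 177.7  41.1]
(170, 262) [ 476.4  278.1 -311. ]
sq base [721.45729175 138.09246518   0.        ]
```

```bash
python3 -m pendant '[[[0,-30,-35,0,-1],[0,-70,-80,5,-2],[0,-105,-122,10,-4],[0,-135,-158,15,-4],[0,-165,-193,20,-4],[0,-195,-228,25,-4],[0,-225,-263,32,-4],[0,-255,-298,40,-4],[0,-285,-333,50,-4],[0,-315,-368,60,-4],[0,-345,-403,70,-4],[0,-375,-438,78,-4]]]' 20 && python3 -m pendant '[[[0,-20,-24,0,0],[0,-32,-38,0,0],[0,-32,-38,0,0],[0,-32,-38,0,0]]]'
python3 - <<'E'
from h import *
go(cr(-150,0,58),157.7)
im,d=vision.get_image("wrist");cv2.imwrite("pics/w1.png",im);np.save("pics/w1.npy",d)
print(arm.state())
for c in blobs(im,(5,130,60),(16,255,255)):print(cv2.minAreaRect(c))
E
```

```text
t: 1.1
ee_pos: [432.2, 145.3, 165.3]
orientation: [3.141, 0.0, 2.752]
force: [1.0, 0.2, -0.9]
opening: 14.0
finger_force: 0.0
t: 1.43
ee_pos: [447.5, 99.2, 165.4]
orientation: [-3.141, -0.0, 2.749]
force: [-0.2, -0.2, -0.3]
opening: 0.5
finger_force: 0.0
shift [-45.8 -68.2 107.4] turn -0.17 at [-195.5   68.3  165.4] F [-0.25 -0.17 -0.26] t 1.43
{'t': 1.4833, 'qpos': array([ 1.68789011e-01,  8.92967673e-02,  2.24264299e+00,  1.56819191e-04,
        8.09968370e-01, -1.01114860e+00]), 'joint_vel': array([ 0.0260238 , -0.0017547 ,  0.00033958, -0.00026392, -0.00155592,
        0.00075654]), 'joint_torque': array([-2.04505518e+00, -4.35786295e+01, -3.59133339e+01, -3.50573100e-02,
        7.40560563e-02, -1.01789196e-01]), 'ee_pos': array([447.31186425,  99.89184164, 165.42797956]), 'orientation': array([-3.14152139e+00, -3.27627041e-04,  2.75062577e+00]), 'force': array([-0.97133443,  0.21174557, -0.16982869]), 'torque': array([ 0.01891644, -0.03149336,  0.02645937]), 'finger_force': 0.0, 'opening': 0.8897895504703033}
((412.0833740234375, 379.1642150878906), (36.04323959350586, 6.732382774353027), 1.6846843957901)
((170.5, 335.5), (7.0, 13.0), 90.0)
```

View pics/w1.png

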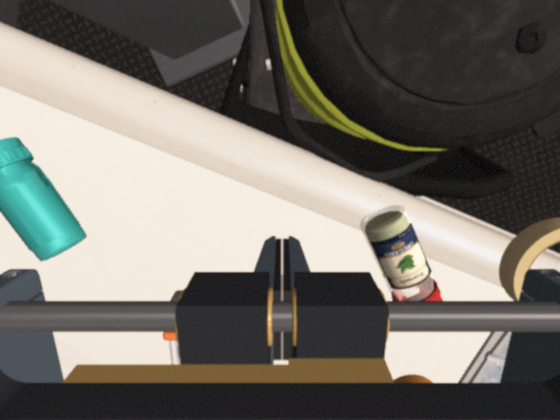

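The wrist view shows the jar at (405,255), the turquoise one at (35,200), and only a bit of the orange plate at (170,335), because the gripper hides the cradle. I'll cross-check the cradle with the side view and move in front of the plate.

```bash
python3 - <<'E'
from h import *
f=lambda x,y,z:onz("side",(220+x/4,180+y/4),z)
P=[f(*p,105) for p in((38,117),(175,80),(215,198),(83,240))]
for p in P:print(inv(p).round(1))
for p in((345,60),(384,155)):print("plate top",inv(f(*p,82)).round(1))
b,c=f(565,328,22.5),f(462,440,22.5);print("jar ends",b.round(1),c.round(1))
E
python3 -m pendant '[[[0,-20,-30,0,0],[0,-43,-67,10,0],[0,-43,-67,50,0],[0,-43,-67,90,0],[0,-43,-67,107,0],[0,-43,-67,107,0],[0,-43,-67,107,0]]]'
python3 -c "
from h import *
go(cr(-120,0,58),157.7)"
```

```text
[ 98.5 -35.6 105. ]
[ 12.  -34.7 105. ]
[ 12.6  49.  105. ]
[ 94.6  51.3 105. ]
plate top [-97.1 -27.9  82. ]
plate top [-97.9  42.4  82. ]
jar ends [499.6 179.8  22.5] [597.6 191.4  22.5]
t: 2.07
ee_pos: [461.2, 22.4, 58.3]
orientation: [-3.141, -0.002, 2.753]
force: [0.0, -0.1, 0.0]
opening: 0.4
finger_force: 0.0
shift [-33.7  -2.5   0.2] turn 0.03 at [-153.7    2.5   58.3] F [ 0.04 -0.08  0.04] t 2.07
```

Run:
```python
from h import *
for n,q0 in(("top",(285,170)),("side",(252,220))):
    im=cv2.imread(f"pics/{n}0.png");d=np.load(f"pics/{n}0.npy")
    c=vision.get_calibration(n);v,u=np.mgrid[:420,:560]
    T=np.linalg.inv(c['view']);X=np.stack([(u-c['mtx'][0,2])/c['mtx'][0,0]*d,(v-c['mtx'][1,2])/c['mtx'][1,1]*d,d],-1)@T[:3,:3].T+T[:3,3]
    h=cv2.cvtColor(im,cv2.COLOR_BGR2HSV);o=(h[...,0]>4)&(h[...,0]<17)&(h[...,1]>130)&(h[...,2]>50)
    L=X-np.r_[O,0];cs,sn=np.cos(YAW),np.sin(YAW);L=np.stack([cs*L[...,0]+sn*L[...,1],-sn*L[...,0]+cs*L[...,1],L[...,2]],-1)
    near=(abs(L[...,0])<150)&(abs(L[...,1])<80)
    for name,m in(("roof",near&(L[...,2]>96)&(L[...,0]>0)),("plate",near&o)):
        q=L[m];print(n,name,m.sum(),np.percentile(q,[3,50,97],axis=0).round(1).tolist())
        uu=cv2.minAreaRect(np.argwhere(m)[:,::-1].astype(np.float32));z=105 if name=="roof" else 70
        print("  rays",[inv(onz(n,p,z)).round(1).tolist() for p in cv2.boxPoints(uu)])
```

```text
top roof 1507 [[14.4, -37.2, 101.5], [56.4, 2.9, 105.4], [99.4, 43.5, 108.9]]
  rays [[12.5, 46.0, 105.0], [103.0, 46.9, 105.0], [101.6, -39.8, 105.0], [11.6, -39.6, 105.0]]
top plate 149 [[-99.2, -31.5, 56.3], [-96.3, 2.1, 80.7], [-91.2, 36.5, 85.4]]
  rays [[-100.1, 41.1, 70.0], [-89.8, 41.2, 70.0], [-90.2, -34.6, 70.0], [-100.5, -34.6, 70.0]]
side roof 1235 [[14.3, -35.6, 101.3], [57.0, 6.2, 105.5], [98.8, 46.0, 109.6]]
  rays [[101.1, -39.2, 105.0], [9.0, -41.2, 105.0], [12.6, 50.2, 105.0], [101.7, 51.1, 105.0]]
side plate 100 [[-96.6, -21.7, 55.8], [-92.7, 13.6, 78.9], [-91.2, 42.6, 85.3]]
  rays [[-90.2, -30.9, 70.0], [-100.3, -31.7, 70.0], [-98.5, 51.1, 70.0], [-88.7, 51.8, 70.0]]
```

```bash
python3 - <<'E'
import re
s=open("h.py").read()
s=s.replace("O=np.array([602.5,-38.2])","O=np.array([602.5,-38.2])+[1.9*np.cos(np.radians(-22.3))-4*np.sin(np.radians(-22.3)),1.9*np.sin(np.radians(-22.3))+4*np.cos(np.radians(-22.3))]")
open("h.py","w").write(s)
from h import *
print(O); go(cr(-121,0,58),157.7)
E
python3 -m pendant '[[[0,-15,-5.5,0,0],[0,-25,-5.5,0,0],[0,-31,-5.5,0,0],[0,-34,-5.5,0,0],[0,-34,-5.5,0,0]]]'
python3 -m pendant '[[[0,-1,0,0,0],[0,-2,0,0,0]]]'
python3 -c "
from h import *
go(cr(-121,0,58),157.7)"
```

```text
[605.7757231  -35.22012783]
shift [-34.6   1.5   0.2] turn 0.03 at [-155.6   -1.5   58.3] F [ 0.04 -0.08  0.04] t 2.07
t: 2.48
ee_pos: [492.4, 3.3, 59.3]
orientation: [3.141, 0.002, 2.751]
force: [0.3, 0.8, -0.2]
opening: 0.5
finger_force: 0.0
t: 2.65
ee_pos: [492.7, 2.9, 58.6]
orientation: [-3.142, -0.0, 2.752]
force: [-1.0, 0.5, -0.2]
opening: 0.6
finger_force: 0.0
shift [1.9 7.7 0.6] turn -0.04 at [-119.1   -7.7   58.6] F [-0.99  0.47 -0.22] t 2.65
```

```bash
python3 -m pendant '[[[0,4,4,0,0],[0,4,7.5,0,0],[0,2,7.5,0,0],[0,0,7.5,0,0],[0,-1,7.5,0,0],[0,-2,7.5,0,0],[0,-3,7.5,0,0],[0,-4,7.5,0,0]]]'
python3 -c "
from h import *
go(cr(-121,0,58),157.7)"
```

```text
t: 3.32
ee_pos: [499.0, 8.3, 58.3]
orientation: [-3.141, -0.001, 2.751]
force: [-3.5, 4.2, 1.2]
opening: 0.8
finger_force: 2.4
shift [5.7 0.3 0.3] turn -0.06 at [-115.3   -0.3   58.3] F [-3.48  4.21  1.19] t 3.32
```

```bash
python3 -m pendant '[[[0,-2,0,0,0],[0,-4,0,0,0],[0,-6,0,0,0],[0,-8,0,0,0],[0,-9.5,0,0,0],[0,-10.5,0,0,0]]]'
python3 -c "
from h import *
go(cr(-121,0,58),157.7)"
```

```text
t: 3.82
ee_pos: [508.1, 4.4, 58.2]
orientation: [-3.141, -0.003, 2.751]
force: [-10.6, 9.1, 7.3]
opening: 0.4
finger_force: 6.4
shift [15.6  0.4  0.3] turn -0.07 at [-105.4   -0.4   58.2] F [-10.55   9.13   7.26] t 3.82
```

```bash
python3 -m pendant '[[[0,-1,0,0,0],[0,-2,0,0,0],[0,-2,0,0,0]]]'
python3 -c "
from h import *
go(cr(-121,0,58),157.7)"
```

```text
t: 4.07
ee_pos: [508.0, 4.1, 57.8]
orientation: [-3.14, -0.007, 2.751]
force: [-17.3, 12.6, 12.6]
opening: 0.6
finger_force: 10.4
shift [15.6  0.7 -0.1] turn -0.07 at [-105.4   -0.7   57.8] F [-17.29  12.61  12.56] t 4.07
```

```bash
python3 -m pendant '[[[0,6,0,0,0],[0,16,0,0,0],[0,30,0,0,0],[0,45,0,0,0],[0,45,0,0,0],[0,45,0,0,0],[0,45,0,0,0],[0,45,0,0,0]]]'
python3 - <<'E'
from h import *
s=arm.state();go(cr(-150,0,58),157.7)
for n in("top",):
    im,d=vision.get_image(n);cv2.imwrite("pics/t2.png",im)
    for c in blobs(im,(5,150,90),(16,255,255)):
        r=cv2.minAreaRect(c);print(n,inv(onz(n,r[0],82)).round(1),r)
E
```

```text
t: 4.73
ee_pos: [470.3, 20.5, 58.8]
orientation: [3.141, 0.001, 2.752]
force: [-0.5, 0.5, 0.3]
opening: 0.3
finger_force: 0.0
shift [ 3.5 -0.1  0.8] turn -0.05 at [-1.465e+02  1.000e-01  5.880e+01] F [-0.46  0.55  0.3 ] t 4.73
top [ 30.2 229.4  82. ] ((185.67648315429688, 145.79412841796875), (20.615528106689453, 19.160314559936523), 14.03624439239502)
```

```bash
python3 -m pendant '[[[0,-4,0,0,0],[0,-7,0,0,0],[0,-9,0,0,0],[0,-11,0,0,0],[0,-13,0,0,0],[0,-13,0,0,0]]]'
```

```text
t: 5.28
ee_pos: [481.9, 15.5, 58.6]
orientation: [3.142, 0.0, 2.751]
force: [0.2, 0.2, 0.1]
opening: 0.5
finger_force: 0.0
```

```bash
python3 -c "
from h import *
go(cr(-133,0,58),157.7)"
```

```text
shift [-0.8  0.1  0.6] turn -0.05 at [-1.338e+02 -1.000e-01  5.860e+01] F [0.24 0.18 0.09] t 5.28
```

```bash
python3 -m pendant '[[[0,-6,0,0,0],[0,-11,0,0,0],[0,-14,0,0,0],[0,-16,0,0,0],[0,-17,0,0,0],[0,-18,0,0,0],[0,-18,0,0,0]]]'
python3 -c "
from h import *
go(cr(-133,0,58),157.7)"
```

```text
t: 5.87
ee_pos: [497.7, 8.8, 58.4]
orientation: [-3.141, -0.001, 2.752]
force: [-2.9, 2.5, 0.9]
opening: 0.7
finger_force: 2.0
shift [16.3  0.2  0.4] turn -0.05 at [-116.7   -0.2   58.4] F [-2.92  2.46  0.86] t 5.87
```

```bash
python3 -m pendant '[[[0,-3,0,0,0],[0,-6,0,0,0],[0,-9,0,0,0],[0,-11,0,0,0],[0,-12.5,0,0,0],[0,-13.5,0,0,0],[0,-13.5,0,0,0]]]'
python3 -c "
from h import *
go(cr(-133,0,58),157.7)"
```

```text
t: 6.45
ee_pos: [508.1, 4.3, 58.0]
orientation: [-3.14, -0.005, 2.751]
force: [-15.7, 9.5, 11.0]
opening: 0.6
finger_force: 9.1
shift [27.6  0.5  0.1] turn -0.05 at [-105.4   -0.6   58. ] F [-15.73   9.48  10.97] t 6.45
```

```bash
python3 -m pendant '[[[0,6,0,0,0],[0,16,0,0,0],[0,30,0,0,0],[0,45,0,0,0],[0,45,0,0,0],[0,45,0,0,0],[0,45,0,0,0],[0,45,0,0,0],[0,45,0,0,0]]]'
python3 -m pendant '[[[0,-4,0,0,0],[0,-7,0,0,0],[0,-9,0,0,0],[0,-11,0,0,0],[0,-12,0,0,0],[0,-12,0,0,0]]]'
python3 -c "
from h import *
go(cr(-150,0,58),157.7)"
```

```text
t: 7.2
ee_pos: [469.6, 20.6, 58.6]
orientation: [3.141, 0.001, 2.751]
force: [-0.0, 0.2, -0.9]
opening: 0.7
finger_force: 0.0
t: 7.7
ee_pos: [480.0, 16.2, 58.4]
orientation: [-3.141, -0.001, 2.751]
force: [-2.5, 2.0, 2.2]
opening: 0.6
finger_force: 1.4
shift [14.1  0.2  0.4] turn -0.06 at [-135.9   -0.2   58.4] F [-2.47  2.    2.2 ] t 7.7
```

OUT confirmed: contact at cradle TCP x of about -136 with 3 N, where there was none before. Now I fetch the jar.

```bash
python3 -c "
from h import *
go((548,184,130),184.5)"
python3 -m pendant '[[[0,8,0,0,0],[0,16,0,-20,0],[0,16,0,-55,0],[20,0,30,-72,0],[40,-15,65,-72,-7],[60,-15,105,-72,-14],[80,-10,140,-72,-21],[80,-5,170,-72,-27],[80,-5,170,-72,-27],[80,-5,170,-72,-27]]]'
python3 - <<'E'
from h import *
go((548,184,130),184.5);s=arm.state()
im,d=vision.get_image("wrist");cv2.imwrite("pics/w2.png",im)
print(px("wrist",(494.4,179.3,22.5),s),px("wrist",(600,188,22.5),s))
E
```

```text
shift [  1.  181.1 -71.6] turn -26.86 at [-135.9   -0.2   58.4] F [-2.47  2.    2.2 ] t 7.7
t: 8.53
ee_pos: [548.9, 172.8, 130.3]
orientation: [-3.141, 0.0, -3.058]
force: [-0.1, -1.4, -1.0]
opening: 44.2
finger_force: 0.0
shift [-0.  11.3  0.3] turn 0.26 at [-131.5  170.9  130.3] F [-0.1  -1.41 -1.02] t 8.53
[295.94808819 148.82709504] [294.25770855 272.4180376 ]
```

View pics/w2.png

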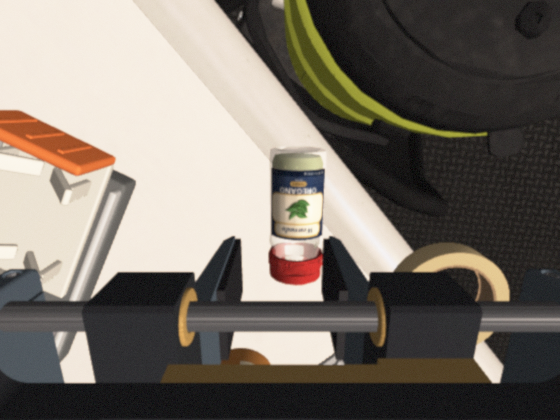

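The wrist view shows the jar straight, with its axis at column 297 (rows 150–283), so it sits 12.5 mm along tool +y. I shift, descend and grip.

```bash
python3 -m pendant '[[[80,0,6,0,0],[80,0,12.5,0,0],[80,0,12.5,20,0],[80,0,12.5,45,0],[80,0,12.5,70,0],[80,0,12.5,90,0],[80,0,12.5,102,0],[80,0,12.5,108,0],[80,0,12.5,110,0],[80,0,12.5,110,0],[80,0,12.5,110,0]]]'
python3 -c "
from h import *
go((548,184,20),184.5)"
```

```text
t: 9.5
ee_pos: [549.0, 184.1, 21.5]
orientation: [3.141, 0.001, -3.061]
force: [0.2, 0.3, 0.6]
opening: 80.1
finger_force: 0.0
shift [ 1.  -0.1  1.5] turn 0.14 at [-135.8  181.4   21.5] F [0.22 0.33 0.62] t 9.5
```

```bash
python3 -m pendant '[[[60,0,0,0,0],[50,0,0,0,0],[40,0,0,0,0],[35,0,0,0,0],[35,0,0,0,0],[35,0,0,0,0],[35,0,0,0,0],[35,0,0,0,0],[35,0,0,0,0],[35,0,0,0,0]]]' 15
```

```text
t: 10.33
ee_pos: [548.4, 184.0, 20.6]
orientation: [3.142, 0.0, -3.06]
force: [-0.4, 0.3, 2.4]
opening: 42.9
finger_force: 15.0
```

```bash
python3 -m pendant '[[[35,0,0,-8,0],[35,0,0,-25,0],[35,0,0,-55,0],[35,0,0,-90,0],[35,0,0,-120,0],[35,0,0,-130,0],[35,0,0,-130,0],[35,0,0,-130,0]]]'
python3 - <<'E'
from h import *
go(cr(-53,0,150),157.7);s=arm.state();print(s['opening'],s['finger_force'])
im,d=vision.get_image("wrist");cv2.imwrite("pics/w3.png",im)
p=s['ee_pos'];Rm=R.from_euler('xyz',s['orientation']).as_matrix()
for c in blobs(im,(0,130,50),(5,255,255),100):print("red",cv2.boundingRect(c))
for x in(54,0,-33,-54):print(x,px("wrist",p+Rm@[x,0,-5],s),px("wrist",p+Rm@[x,0,-27.5],s))
E
```

```text
t: 11.0
ee_pos: [548.1, 183.9, 150.4]
orientation: [3.142, 0.0, -3.06]
force: [0.5, 0.0, -2.2]
opening: 42.9
finger_force: 15.0
shift [   7.6 -199.1    0.4] turn 26.96 at [-136.5  180.9  150.4] F [ 0.49  0.   -2.18] t 11.0
42.911276047581694 14.983667044434696
red (239, 333, 86, 32)
54 [281.65814503 175.11423589] [281.63179368 185.64464688]
0 [281.58739182 281.6749536 ] [281.55346385 306.70784648]
-33 [281.5502509  337.61253657] [281.51327485 368.82221404]
-54 [281.52861635 370.19612141] [281.49015169 404.56037927]
```

View pics/w3.png

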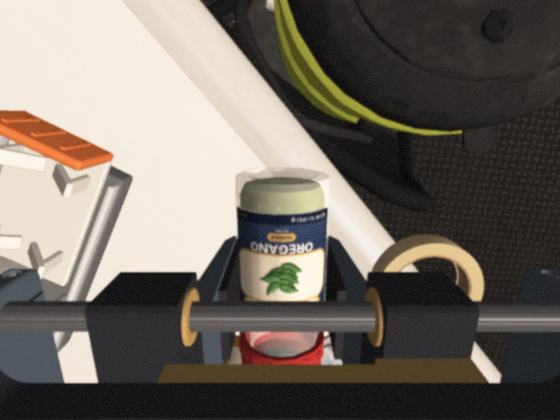

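The jar is held straight, with its underside about 55 mm outward of the TCP. Carrying it over the cradle.

```bash
python3 -m pendant '[[[35,1,-12,0,2],[35,2,-35,0,6],[35,3,-65,0,11],[35,4,-95,0,16],[35,5,-125,0,20],[35,6,-155,0,24],[35,6.7,-180,0,27],[35,6.7,-195,0,27],[35,6.7,-199.5,0,27],[35,6.7,-199.5,0,27],[35,6.7,-199.5,0,27],[35,6.7,-199.5,0,27]]]'
python3 - <<'E'
from h import *
go(cr(-52,0,90),157.7);s=arm.state();print(s['opening'],s['finger_force'])
for n in("top","side"):
    im,d=vision.get_image(n);cv2.imwrite(f"pics/{n}3.png",im)
a=cv2.imread("pics/top3.png")[130:270,200:340];b=cv2.imread("pics/side3.png")[160:300,210:350]
cv2.imwrite("pics/crop3.png",cv2.resize(np.hstack([a,b]),None,fx=2.8,fy=2.8,interpolation=2))
E
```

```text
t: 12.05
ee_pos: [557.5, -14.7, 150.0]
orientation: [-3.141, -0.001, 2.752]
force: [-0.1, -0.1, -1.2]
opening: 42.9
finger_force: 15.0
shift [-0.6 -0.6 60. ] turn -0.02 at [-52.5   0.7 150. ] F [-0.15 -0.07 -1.19] t 12.05
42.866161060215155 14.983652473893017
```

View pics/crop3.png

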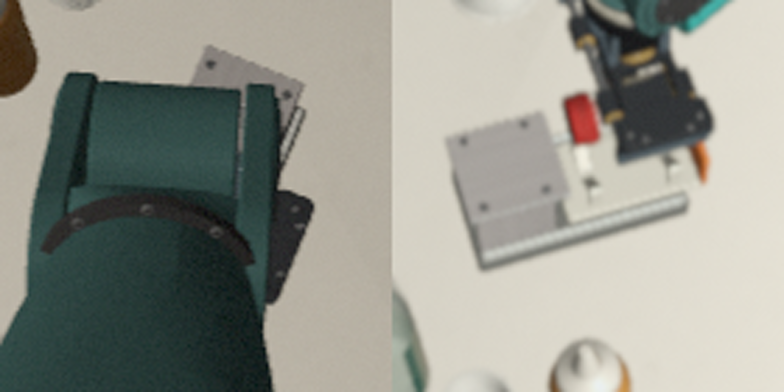

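Side half: the red cap is just in front of the roof edge at (583,118), and the orange plate is OUT at (702,165). Lowering.

```bash
python3 -m pendant '[[[35,-0.5,-0.5,15,0],[35,-0.5,-0.5,35,0],[35,-0.5,-0.5,52,0],[35,-0.5,-0.5,64,0],[35,-0.5,-0.5,70,0],[35,-0.5,-0.5,74,0],[35,-0.5,-0.5,74,0]]]'
python3 -m pendant '[[[35,0,0,1,0],[35,0,0,2,0],[35,0,0,3,0],[35,0,0,4,0],[35,0,0,4,0]]]'
python3 -c "
from h import *
go(cr(-52,0,71),157.7)"
```

```text
t: 12.73
ee_pos: [558.0, -15.8, 76.2]
orientation: [-3.141, -0.001, 2.752]
force: [-1.1, 0.9, -1.1]
opening: 42.6
finger_force: 15.0
t: 13.15
ee_pos: [558.5, -16.0, 72.8]
orientation: [3.141, 0.001, 2.751]
force: [1.7, 0.7, 1.4]
opening: 43.0
finger_force: 15.0
shift [0.9 0.2 1.8] turn -0.05 at [-51.1  -0.2  72.8] F [1.73 0.71 1.42] t 13.15
```

```bash
python3 -m pendant '[[[35,0.5,0,0.7,0],[35,0.5,0,1.4,0],[35,0.5,0,2,0],[35,0.5,0,2,0]]]'
python3 -c "
from h import *
go(cr(-52,0,71),157.7)"
```

```text
t: 13.48
ee_pos: [558.7, -15.7, 71.6]
orientation: [3.141, 0.002, 2.751]
force: [-2.3, 3.8, 14.8]
opening: 42.8
finger_force: 15.0
shift [ 1.  -0.2  0.6] turn -0.07 at [-51.    0.2  71.6] F [-2.27  3.8  14.84] t 13.48
```

```bash
python3 -m pendant '[[[35,0,0,-0.8,0],[35,0,0,-0.8,0],[35,0,0,-0.8,0],[35,0,0,-0.8,0]]]' 4
python3 -m pendant '[[[44,0,0,-0.8,0],[46,0,0,-0.8,0],[48,0,0,-0.8,0],[51,0,0,-0.8,0],[55,0,0,-0.8,0],[60,0,0,-0.8,0],[66,0,0,-0.8,0],[70,0,0,-0.8,0],[70,0,0,-0.8,0]]]'
python3 -c "
from h import *
go(cr(-52,0,150),157.7)"
```

```text
t: 13.82
ee_pos: [558.2, -15.7, 71.6]
orientation: [3.141, 0.001, 2.751]
force: [4.1, 5.1, 3.0]
opening: 43.0
finger_force: 4.0
t: 14.57
ee_pos: [557.6, -15.8, 72.1]
orientation: [-3.142, -0.0, 2.752]
force: [-0.2, 0.1, 0.9]
opening: 70.3
finger_force: 0.0
shift [  0.1   0.3 -77.9] turn -0.04 at [-51.9  -0.3  72.1] F [-0.24  0.11  0.87] t 14.57
```

```bash
python3 -m pendant '[[[70,0,0,-8,0],[70,0,0,-25,0],[70,0,0,-55,0],[50,0,0,-78,0],[20,20,0,-78,0],[0,55,0,-78,0],[0,85,0,-78,0],[0,98,0,-78,0],[0,98,0,-78,0],[0,98,0,-78,0]]]' 20
python3 - <<'E'
from h import *
go(cr(-150,0,58),157.7)
for n in("top","side"):
    im,d=vision.get_image(n);cv2.imwrite(f"pics/{n}4.png",im)
a=cv2.imread("pics/top4.png")[130:270,200:340];b=cv2.imread("pics/side4.png")[160:300,210:350]
cv2.imwrite("pics/crop4.png",cv2.resize(np.hstack([a,b]),None,fx=2.8,fy=2.8,interpolation=2))
E
```

```text
t: 15.4
ee_pos: [467.6, 21.5, 150.9]
orientation: [3.141, 0.001, 2.752]
force: [0.5, 0.1, -0.3]
opening: 26.3
finger_force: 0.0
shift [ 0.8 -0.1 92.9] turn -0.0 at [-149.4    0.   150.9] F [ 0.49  0.13 -0.29] t 15.4
```

View pics/crop4.png

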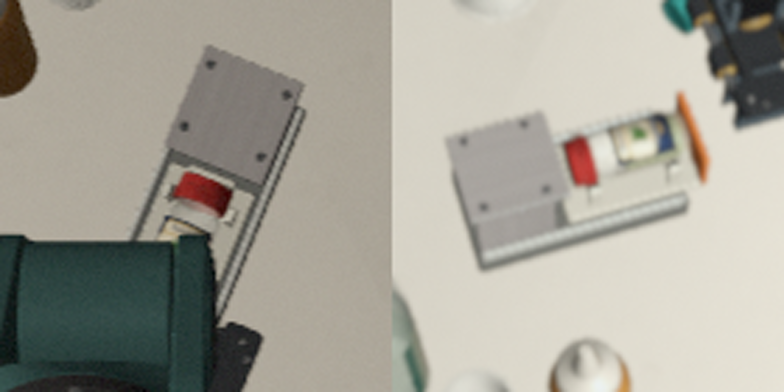

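The jar lies along the saddles with its cap at the roof edge, (580,160) in the side half, and the plate is still OUT. I go down in front of the plate and click it slowly.

```bash
python3 -m pendant '[[[0,4,0,10,0],[0,4,0,40,0],[0,4,0,70,0],[0,4,0,88,0],[0,4,0,93,0],[0,4,0,93,0],[0,2,0,93,0],[0,-3,0,93,0],[0,-7,0,93,0],[0,-10,0,93,0],[0,-12,0,93,0]]]'
python3 -c "
from h import *
go(cr(-105.4,0,58),157.7);print(arm.state()['opening'])"
```

```text
t: 16.42
ee_pos: [479.1, 16.6, 57.9]
orientation: [3.141, 0.001, 2.751]
force: [-2.7, 2.0, 1.2]
opening: 0.1
finger_force: 1.4
shift [-31.4   0.1  -0.1] turn -0.05 at [-1.368e+02 -1.000e-01  5.790e+01] F [-2.66  2.    1.22] t 16.42
0.09912322930114893
```

```bash
python3 -m pendant '[[[0,-2,0,0,0],[0,-4.5,0,0,0],[0,-7,0,0,0],[0,-9.5,0,0,0],[0,-12,0,0,0],[0,-14.5,0,0,0],[0,-17,0,0,0],[0,-19.5,0,0,0],[0,-22,0,0,0],[0,-24,0,0,0],[0,-26,0,0,0],[0,-28,0,0,0]]]'
python3 -m pendant '[[[0,-1.5,0,0,0],[0,-3,0,0,0],[0,-4,0,0,0],[0,-4.5,0,0,0]]]'
python3 -c "
from h import *
go(cr(-105.4,0,58),157.7)"
```

```text
t: 17.42
ee_pos: [503.7, 6.1, 57.0]
orientation: [-3.141, -0.001, 2.752]
force: [-6.4, 0.3, 3.9]
opening: 0.9
finger_force: 2.8
t: 17.75
ee_pos: [507.8, 4.4, 57.0]
orientation: [-3.141, -0.001, 2.752]
force: [-5.1, 0.8, 4.5]
opening: 0.5
finger_force: 2.8
shift [-0.3  0.5 -1. ] turn -0.05 at [-105.7   -0.5   57. ] F [-5.08  0.77  4.5 ] t 17.75
```

```bash
python3 -m pendant '[[[0,-0.7,0,0,0],[0,-1.4,0,0,0],[0,-2,0,0,0],[0,-2,0,0,0]]]'
python3 -c "
from h import *
go(cr(-105.4,0,58),157.7)"
```

```text
t: 18.08
ee_pos: [508.0, 4.1, 56.6]
orientation: [-3.14, -0.005, 2.751]
force: [-14.3, 8.2, 9.6]
opening: 0.2
finger_force: 8.0
shift [-0.   0.7 -1.4] turn -0.06 at [-105.4   -0.7   56.6] F [-14.29   8.2    9.57] t 18.08
```

```bash
python3 -m pendant '[[[0,3,0,0,0],[0,6,0,0,0],[0,9,0,0,0],[0,12,0,0,0],[0,15,0,0,0],[0,20,0,0,0],[0,30,0,0,0],[0,46,0,0,0],[0,46,0,0,0],[0,46,0,0,0],[0,46,0,0,0],[0,46,0,0,0]]]'
python3 -m pendant '[[[0,-6,0,0,0],[0,-12,0,0,0],[0,-15,0,0,0],[0,-15,0,0,0]]]'
python3 -c "
from h import *
go(cr(-133,0,58),157.7)"
```

```text
t: 19.08
ee_pos: [468.3, 21.1, 57.4]
orientation: [3.141, 0.001, 2.752]
force: [-0.1, 0.2, -1.1]
opening: 0.6
finger_force: 0.0
t: 19.42
ee_pos: [482.5, 15.1, 57.2]
orientation: [3.141, 0.001, 2.751]
force: [0.8, 0.9, -0.7]
opening: 0.3
finger_force: 0.0
shift [-0.1  0.2 -0.8] turn -0.07 at [-133.1   -0.2   57.2] F [ 0.78  0.86 -0.75] t 19.42
```

No contact 3 mm past the OUT mark, so the plate is latched. I retreat and take a last look.

```bash
python3 -m pendant '[[[0,15,0,0,0],[0,18,0,-35,0],[0,18,0,-75,0],[0,18,0,-115,0],[0,18,25,-140,0],[0,18,60,-140,0],[0,18,95,-140,0],[0,18,130,-140,0],[0,18,165,-140,0],[0,18,200,-140,0],[0,18,200,-140,0],[0,18,200,-140,0]]]'
python3 - <<'E'
from h import *
print(arm.state()['ee_pos'],arm.state()['force'])
for n in("top","side"):
    im,d=vision.get_image(n);cv2.imwrite(f"pics/{n}5.png",im)
a=cv2.imread("pics/top5.png")[130:270,200:340];b=cv2.imread("pics/side5.png")[160:300,210:350]
cv2.imwrite("pics/crop5.png",cv2.resize(np.hstack([a,b]),None,fx=2.8,fy=2.8,interpolation=2))
E
```

```text
t: 20.42
ee_pos: [540.9, 208.5, 196.8]
orientation: [-3.141, -0.0, 2.754]
force: [-0.3, -0.8, -0.2]
opening: 0.4
finger_force: 0.0
[540.89106745 208.52187752 196.775082  ] [-0.25800797 -0.75438093 -0.2493043 ]
```

View pics/crop5.png

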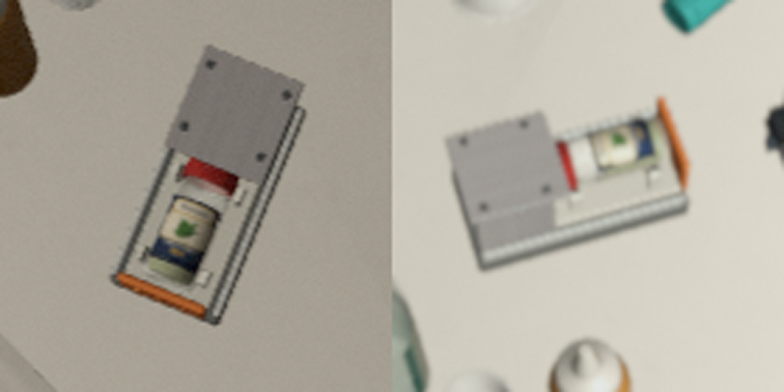

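The plate is LATCHED, with the jar in the saddles and its cap partly under the roof at (212,175). The bystanders in view have not moved. Handing in.

```bash
python3 -c "
from station import close_job
print(close_job())"
```

```text
the job is handed in; nothing more can be done
None
```

The jar is stowed: it lies in the saddles with its cap partly under the steel roof, the plate is clicked in and stayed latched, the bystanders were left alone, and the job was handed in at about 20.5 s.

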